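# Turn the extraction rotator until the vent valve stem points straight up

## Task

The extraction rotator has stopped with its vessel tipped over, valve pointing down: with the fingertips, gently push the bare arms of the carrier wheel round, without gripping them, until the vessel's vent valve stem points straight up, ready for venting, and leave the wheel standing still like that. Do not touch the vessel or its valve, and do not lift or shift the other things on the bench.

Things in the scene. Friction and masses are not known exactly. Their poses are not given: they have to be found in the camera images.
- rotator: bench rotator, fixed: base plate 250 x 190 mm, 27 mm high; the axle runs between a front upright 46 mm wide and a rear drive pillar 58 mm wide, both 227 mm high, inner faces 68 mm before and behind the wheel plane; control panel 77 mm high in front. Origin at the underside, plumb below the hub; x axis = the axle, level, from the control panel (robot side) to the pillar; y left; z up
- carrier (a joint): the carrier wheel's angle, rad: 0 or any whole turn = valve stem straight up, growing clockwise seen from the control panel side (at +1.57 the stem points right, to the rotator's -y). Turns either way, without stops nearby, against a steady drag of about 0.3 N m (2.5 N at an arm's end); balanced, stays where it is left
- hub (a point): centre of the carrier wheel on its axle, which is the rotator's x axis, 192 mm above the bench. Hub 66 mm in diameter with six places, 60 degrees apart: five bare steel arms (rods 9 mm thick, with dark rubber sleeves 12 mm thick from 98 mm outward, reaching 135 mm from the centre) and the vessel in the sixth
- stem_tip (a point): free end of the vent valve stem, 152 mm from the hub centre; the brass stem (10 to 14 mm thick, 36 mm long) points outward along the vessel. This point's z axis is the stem's direction, its x axis the axle
- vessel: steel extraction vessel fixed in the sixth place of the wheel, 39 mm in diameter, from 40 to 116 mm from the hub centre, with the valve stem on its outer end. Origin at the hub centre, z towards the stem tip. Not to be touched
- arm1 (a point): point on the middle line of the bare arm 60 degrees clockwise (seen from the control panel side) of the stem, 118 mm from the hub centre
- arm2 (a point): the same on the bare arm 120 degrees clockwise of the stem
- arm3 (a point): the same on the bare arm opposite the stem, which also carries a steel counterweight collar (38 mm in diameter, 46 to 76 mm from the hub centre)
- arm4 (a point): the same on the bare arm 240 degrees clockwise of the stem (120 anticlockwise)
- arm5 (a point): the same on the bare arm 300 degrees clockwise of the stem (60 anticlockwise)
- spare_vessel: bystander: spare steel vessel without valve, standing left of the rotator, 39 mm in diameter, 79 mm high; origin under its centre
- beaker: bystander: glass beaker right of the rotator, 68 mm in diameter, 85 mm high; origin under its centre
- wrench: bystander: open-end wrench 150 mm long lying in front of the control panel
- vial_rack: bystander: white vial rack 60 x 150 mm, 42 mm high, behind the rotator; origin under its centre
- solvent_bottle: bystander: capped glass bottle, 80 mm in diameter, 170 mm high, farther out, left of the rotator; origin under its centre
- wash_bottle: bystander: white plastic bottle, 60 mm in diameter, 150 mm high, farther out, right of the rotator; origin under its centre
- jar: bystander: amber jar, 60 mm in diameter, 70 mm high, in front and left of the rotator; origin under its centre

How it is judged:
At the end, for the whole second after the job is handed in: the vent valve stem points straight up within 5 degrees (0.087 rad) and the wheel stands still (under 0.03 rad/s) (angle between stem_tip's own z axis and vertical below 0.087 rad and velocity of joint carrier between -0.03 and 0.03 rad/s); the robot touches nothing.
It fails at once if the vessel or its valve is touched (over 0.5 N) (contact force between vessel and the fingers above 0.5 N or contact force between vessel and the arm above 0.5 N).
It fails at once if the wheel or the rotator is pushed hard or gripped instead of gently pushed (over 30 N) (contact force between rotator and the fingers above 30 N or contact force between rotator and the arm above 30 N).
It fails at once if a bystander is shifted or lifted by more than 20 mm (distance of any of spare_vessel, beaker, wrench, vial_rack, solvent_bottle, wash_bottle, jar from where it was at the start of the episode above 0.02 m).
It also fails if it takes over 72 s, if anything falls off the work surface, if the arm or the gripper's body presses on something with over 40 N, if the wrist force passes 120 N, or if a joint passes its speed limit or range.

## Robot

A 7-joint arm with a two-finger parallel gripper is mounted at the origin on the work surface. World frame = base frame: x ahead of the robot, y to its left, z up, the work surface at z = 0. Lengths are in m, angles in rad, forces in N, time in s.
With the tool pointing down it reaches from about 0.4 to 0.85 m from the base axis. Payload 10.4 kg.
Tool frame: the origin (TCP) lies at the very end of the fingers, on their centre line; the grasp point (between the pads) lies 19 mm behind it; z points along the fingers, y is the direction in which the jaws open and shut (so a half turn about z gives the same grasp; the last joint's range is limited). The gripper opens to 85 mm and grips with 20 to 120 N. Pads are 22 mm wide; open, the fingers measure 114 mm over their backs; the gripper's body (76 mm by 85 mm) begins 54 mm behind the grasp point. The pads swing forward as they close: fully open they stand 13 mm farther back than shut.
Start: joints at [-1.353, 0.332, -0.065, 1.46, 0.022, 1.35, -0.088], TCP at [0.149, 0.607, 0.201] pointing down, gripper open.
Joint ranges: [-2.6, 2.6], [-0.5, 2.12], [-1.47, 1.34], [0.16, 2.42], [-1.27, 4.41], [0.06, 2.06], [-2.6, 2.6]. Speed limits (rad/s): [2.22, 2.22, 2.79, 2.79, 3.14, 3.14, 3.14].

## Interface

Orientations are given as a rotation vector (axis times angle).
In Python, from cell import ctrl gives the robot as it stands. The module is installed in compiled form; this text tells all that it offers.
- The arm moves only by the tool play_rows, never from a script. Its arguments are lists of equal length, an entry for each row: "delta_pos": the shift along the world's x, y, z in mm, a list of three; "twist": the turn about the world's z in rad; "fingers": the opening in per cent of the stroke, from 0 (shut) to 100 (fully open). A call has 1 to 8 rows; each row is the pose to reach, as a shift and turn from the pose measured when the call began; what a row does not reach only later rows make up. A row lasts 1/8 s, in which the tool goes at most 62.5 mm and 10.7 degrees, less where a joint would pass 70% of its speed; a pose out of reach is approached as far as the arm can. A call with a gripper value outside its range is refused whole. The fingers move at their own pace and stop on an object; the grip force is fixed at half the most. Time passes only in rows, so rows that repeat a pose let the fingers close. It gives the time, the measured TCP pose, the force and the opening at its end, in the units of the state.
- ctrl.get_state(): the state, without advancing time (a new reading comes with each control period).
- ctrl.camera(name): name is "scene" or "top"; returns a dict with "image" (480x640x3 uint8, red, green, blue), "fovy" (degrees; the focal length in pixels is half the picture's height over the tangent of half this angle, whatever the lens; pixels are square), "cx", "cy" (the principal point, pixels), "R" (3x3) and "t" (3): a world point X has camera coordinates R X + t. Camera axes: x right, y down, z forward; pixel columns grow to the right and rows downward; lengths in m; the calibration is good to about 2 mm. A picture is of the moment at which its call begins. There is no depth.
- ctrl.hand_in(): hands the job in, once; it reports no verdict.
The state is a dict: "time": time; "joint_positions": joint angles; "qvel": joint speeds; "joint_torque": joint torques, N m; "tool_pos": TCP position; "orientation": TCP orientation; "contact_force": force on the tool from outside, world axes, zero at the start; "ft_torque": the same for the moment, N m; "grip_width": finger opening in m.
Only numpy, scipy, OpenCV 4.12 (cv2) and the standard library are available. Lean on these libraries where they do the work, as an engineer would, in place of code of your own. Each camera call takes 0.05 s, during which the arm holds its last target. There are 200 camera calls.

## Working session

There is one attempt and no reset: what is moved stays moved. The work goes in short steps, Python scripts to look and compute and a tool call to move; the robot and the scene stay as the last step left them, time stands still between calls to the robot, and variables do not carry over. Pictures are saved under pics/ and viewed, about 8 in all and at most 12, crops included, and the job is handed in when it is done.

Besides the shell and the picture viewer there is one more tool, called after "Call:" as a command line: name --pt "numbers of a row" for each row, then --argument value for the rest. play_rows: Moves the arm, as the interface text tells. Its arguments: {"type":"object","properties":{"delta_pos":{"type":"array","items":{"type":"array","items":{"type":"number"}}},"twist":{"type":"array","items":{"type":"number"}},"fingers":{"type":"array","items":{"type":"number"}}},"required":["delta_pos","twist","fingers"]}

```bash
mkdir -p pics; cat > h.py <<'E'
import numpy as np, cv2
from cell import ctrl
def cam(n):
    c=ctrl.camera(n); c['f']=240/np.tan(np.radians(c['fovy'])/2); c['R']=np.array(c['R']); c['t']=np.array(c['t']); return c
def proj(c,X):
    p=np.atleast_2d(X)@c['R'].T+c['t']; return np.c_[c['cx']+c['f']*p[:,0]/p[:,2], c['cy']+c['f']*p[:,1]/p[:,2]]
def ray(c,u,v):
    d=c['R'].T@np.array([(u-c['cx'])/c['f'],(v-c['cy'])/c['f'],1]); return -c['R'].T@c['t'], d
def onz(c,u,v,z):
    o,d=ray(c,u,v); return o+d*(z-o[2])/d[2]
def save(c,n): cv2.imwrite('pics/'+n,c['image'][:,:,::-1])
E
python3 - <<'E'
from h import *
for n in('scene','top'):
    c=cam(n); save(c,n+'0.png'); print(n,c['f'],c['cx'],c['cy'],-c['R'].T@c['t'],c['R'].round(3).tolist())
print(ctrl.get_state())
E
```

```text
scene 513.5759155165193 313.3091750179759 230.26479060697358 [ 1.40070419 -0.3257717   0.83825378] [[0.397, 0.918, 0.013], [0.504, -0.207, -0.838], [-0.767, 0.339, -0.545]]
top 553.859778249195 322.75239616277236 238.679820229564 [0.35775606 0.02933417 1.41370684] [[-0.004, -1.0, -0.015], [-0.986, 0.006, -0.169], [0.169, 0.014, -0.985]]
{'time': 0.1, 'joint_positions': array([-1.3526018 ,  0.33277355, -0.0646879 ,  1.46083128,  0.02163384,
        1.34987548, -0.08849897]), 'qvel': array([ 8.91159972e-04, -8.73972488e-04,  2.37138936e-04, -3.84350309e-03,
        8.72337974e-05,  1.90003544e-03,  8.52243292e-04]), 'joint_torque': array([ 1.00533485e-03, -6.26739979e+01,  4.87744063e-02, -3.92431462e+01,
        1.62794720e-02,  7.03473095e-03,  1.54024326e-05]), 'tool_pos': array([0.1489851 , 0.60662209, 0.19992986]), 'orientation': array([-3.77295027e-01, -3.11879964e+00,  1.86967311e-03]), 'contact_force': array([-0.16686909, -0.04514704,  0.07078954]), 'ft_torque': array([-0.00468765, -0.01031112,  0.00117762]), 'grip_width': 0.08561637458695358}
```

View pics/scene0.png

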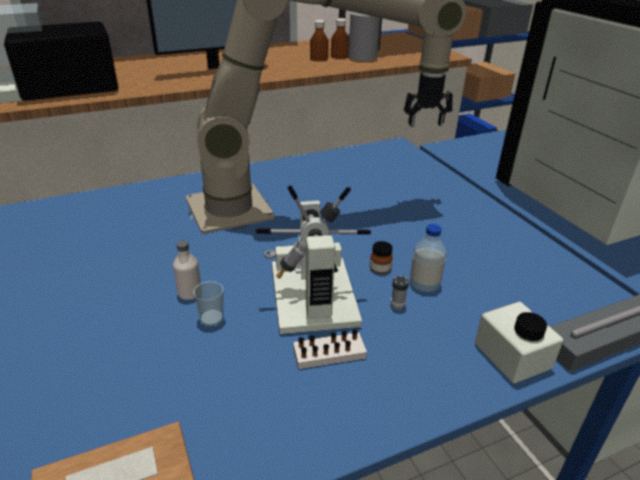

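View pics/top0.png

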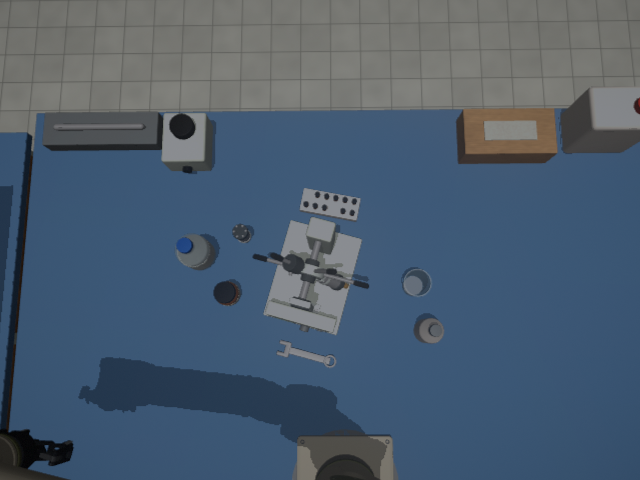

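Top: hub at about (310,272), arms at (255,258) and (366,285), vessel and brass tip pointing down-right near (347,285). Scene (seen from behind): horizontal arms end at (257,231) and (370,232), upper arms end at (290,188) and (349,190), the vessel points down-left at (283,272), and the collar is on the upper-right arm. So the carrier stands near +150°. Next I'll zoom in for exact tip pixels.

```bash
python3 - <<'E'
import cv2,numpy as np
a=cv2.imread('pics/scene0.png')[175:295,245:385]; b=cv2.imread('pics/top0.png')[210:345,240:380]
z=lambda i:cv2.resize(i,(700,i.shape[0]*5),interpolation=cv2.INTER_CUBIC)
def grid(i,u0,v0):
    i=z(i)
    for k in range(0,140,10):
        cv2.putText(i,str(u0+k),(k*5,8),0,.3,(0,255,255)); cv2.line(i,(k*5,10),(k*5,14),(0,255,255))
        cv2.putText(i,str(v0+k),(0,k*5+4),0,.3,(0,255,255))
    return i
cv2.imwrite('pics/za.png',grid(a,245,175)); cv2.imwrite('pics/zb.png',cv2.convertScaleAbs(grid(b,240,210)[:600],alpha=1.3))
E
```

```text
(no output)
```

View pics/za.png

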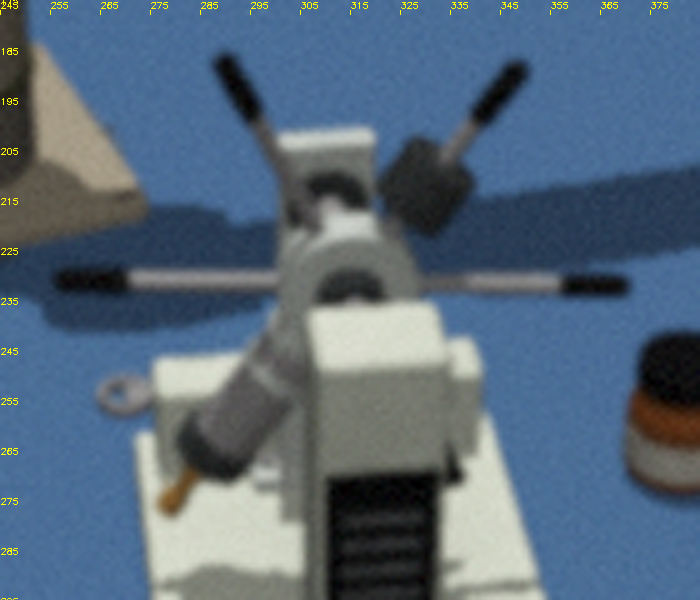

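View pics/zb.png

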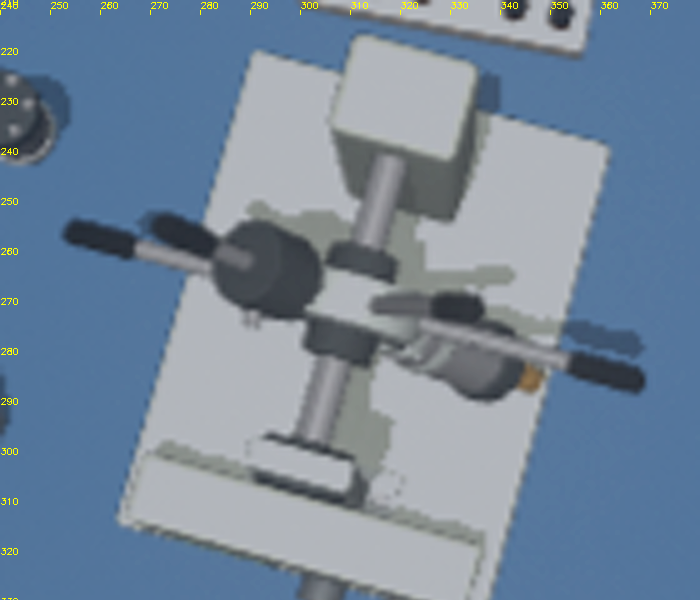

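Crops: scene tips are arm5 (256,231), arm2 (371,232), arm4 (289,186), arm3 (349,188) and stem (278,277). The same in top are (369,286), (253,256), (337,271), (270,255) and (348,286).

```bash
cat >> h.py <<'E'
def tri(cs,ps):
    A=np.zeros((3,3)); b=np.zeros(3); L=[]
    for c,p in zip(cs,ps):
        o,d=ray(c,*p); d/=np.linalg.norm(d); P=np.eye(3)-np.outer(d,d); A+=P; b+=P@o; L.append((P,o))
    X=np.linalg.solve(A,b); return X,[np.linalg.norm(P@(X-o))*1e3 for P,o in L]
E
python3 - <<'E'
from h import *
from scipy.spatial.transform import Rotation as Ro
s,t=cam('scene'),cam('top')
P={}
for n,a,b in [('arm5',(256,231),(369,286)),('arm2',(371,232.2),(253,256)),('arm4',(289,186),(336.6,271.2)),('arm3',(349,188.2),(269.6,254.6)),('stem',(278.4,277),(348.4,286))]:
    P[n],r=tri((s,t),(a,b)); print(n,P[n].round(4),np.round(r,1))
hub=(P['arm5']+P['arm2'])/2; print('hub',hub, np.linalg.norm(P['arm5']-P['arm2']))
d=P['arm2']-P['arm5']; yaw=np.arctan2(-d[0],d[1]); print('yaw',np.degrees(yaw))
Y=np.array([-np.sin(yaw),np.cos(yaw),0])
for n in P:
    v=P[n]-hub; print(n,'cw deg',np.degrees(np.arctan2(-v@Y,v[2])),'r',np.hypot(v@Y,v[2]),'off',v@[np.cos(yaw),np.sin(yaw),0])
# base plate corners
cs=[onz(t,*p,.027) for p in [(291.4,220),(361.6,239.5),(263.5,314.5)]]
print(np.round(cs,4)); e=cs[0]-cs[1]; print('yaw plate',np.degrees(np.arctan2(-e[0],e[1])),np.linalg.norm(e)); e=cs[0]-cs[2]; print(np.degrees(np.arctan2(e[1],e[0])))
print(Ro.from_rotvec(ctrl.get_state()['orientation']).as_matrix().round(3))
E
```

```text
arm5 [ 0.4604 -0.0526  0.2032] [1.1 1.1]
arm2 [0.5316 0.2057 0.1788] [1.1 1.1]
arm4 [0.4813 0.0198 0.3137] [2. 2.]
arm3 [0.5161 0.1521 0.2993] [1.8 1.8]
stem [ 0.473  -0.0096  0.0676] [3.6 3.6]
hub [0.49602212 0.0765536  0.19100347] 0.2690040574585346
yaw -15.404404206910364
arm5 cw deg 84.78609904596809 r 0.13450202872926734 off -2.1431612230016857e-17
arm2 cw deg -95.2139009540319 r 0.13450202872926728 off -3.407953900124097e-17
arm4 cw deg 25.531431682199774 r 0.13600737205251484 off 0.0008666706324642636
arm3 cw deg -35.816415621306724 r 0.13360178347008292 off -0.0006823988920898699
stem cw deg 144.15790057129226 r 0.152244052339329 off 0.0006884735867265972
[[ 0.6448  0.1295  0.027 ]
 [ 0.5931 -0.0491  0.027 ]
 [ 0.4055  0.1975  0.027 ]]
yaw plate -16.15660617095196 0.18591955504769253
-15.874733813249238
[[-0.971  0.238 -0.   ]
 [ 0.238  0.971 -0.001]
 [-0.    -0.001 -1.   ]]
```

Call:
play_rows --pt "0 0 60" --pt "0 0 120" --pt "0 0 180" --pt "0 0 220" --pt "20 -50 220" --pt "50 -100 220" --pt "80 -150 220" --pt "110 -200 220" --twist '[0, 0, 0, 0, 0, 0, 0, 0]' --fingers '[0, 0, 0, 0, 0, 0, 0, 0]'

```text
time: 1.2
tool_pos: [0.2598, 0.4049, 0.4201]
orientation: [-0.378, -3.119, 0.001]
contact_force: [1.1, 0.6, 0.5]
grip_width: 0.0001
```

Call:
play_rows --pt "30 -57 0" --pt "60 -114 0" --pt "90 -171 0" --pt "120 -228 0" --pt "150 -285 0" --pt "180 -342 0" --pt "216 -401 0" --pt "216 -401 0" --twist '[0, 0, 0, 0, 0, 0, 0, 0]' --fingers '[0, 0, 0, 0, 0, 0, 0, 0]'

```text
time: 2.2
tool_pos: [0.4765, -0.0002, 0.4202]
orientation: [0.386, 3.117, -0.002]
contact_force: [0.2, 1.0, 0.2]
grip_width: -0.0002
```

```bash
python3 - <<'E'
from h import *
c=cam('scene'); i=c['image'][60:260,220:420]; cv2.imwrite('pics/s1.png',cv2.resize(i[:,:,::-1],(600,600))); print(ctrl.get_state()['tool_pos'],ctrl.get_state()['contact_force'])
E
```

```text
[ 0.47689727 -0.00077761  0.4199572 ] [-1.15592777 -1.50626107  0.11366275]
```

View pics/s1.png

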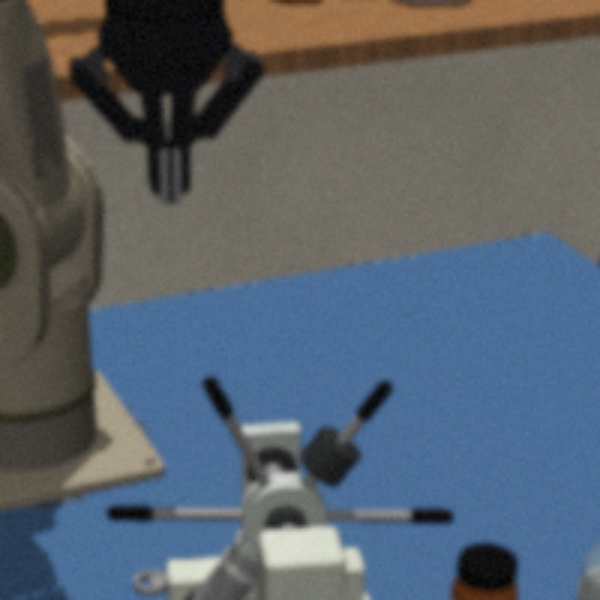

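The gripper hangs at (170,200) in the crop, right of arm4 (-y side) and clear above the wheel. The shut-finger knuckles stick out sideways along the push direction, so I'll turn the tool a quarter turn.

```bash
python3 -c "
from h import *
print(ctrl.get_state()['joint_positions'].round(2))"
```

```text
[-0.77 -0.06  0.65  1.44  0.04  1.75  1.2 ]
```

Call:
play_rows --pt "0 0 0" --pt "0 0 0" --pt "0 0 0" --pt "0 0 0" --pt "0 0 0" --pt "0 0 0" --pt "0 0 0" --pt "0 0 0" --twist '[-0.18, -0.36, -0.54, -0.72, -0.9, -1.08, -1.26, -1.44]' --fingers '[0, 0, 0, 0, 0, 0, 0, 0]'

```text
time: 3.25
tool_pos: [0.4766, -0.0002, 0.4199]
orientation: [-2.351, -2.082, 0.002]
contact_force: [0.6, -0.0, -0.0]
grip_width: -0.0002
```

Call:
play_rows --pt "0 0 0" --pt "0 5 -40" --pt "0 5 -80" --pt "0 5 -120" --pt "0 5 -145" --pt "0 5 -145" --twist '[-0.16, -0.16, -0.16, -0.16, -0.16, -0.16]' --fingers '[0, 0, 0, 0, 0, 0]'

```text
time: 4.0
tool_pos: [0.4755, 0.0052, 0.2736]
orientation: [-2.508, -1.888, 0.006]
contact_force: [-0.9, -0.9, -0.1]
grip_width: -0.0003
```

Call:
play_rows --pt "3 10 0" --pt "5 19 0" --pt "8 29 0" --pt "11 39 0" --pt "13 48 0" --pt "16 58 0" --pt "19 67 0" --pt "21 77 0" --twist '[0, 0, 0, 0, 0, 0, 0, 0]' --fingers '[0, 0, 0, 0, 0, 0, 0, 0]'

```text
time: 5.0
tool_pos: [0.4965, 0.0826, 0.2732]
orientation: [-2.509, -1.888, 0.008]
contact_force: [0.6, -4.0, -1.3]
grip_width: -0.0
```

Call:
play_rows --pt "3 9 0" --pt "5 17 0" --pt "7 25 -3" --pt "9 33 -6" --pt "11 40 -9" --pt "13 46 -12" --pt "14 51 -14" --pt "14 51 -14" --twist '[0, 0, 0, 0, 0, 0, 0, 0]' --fingers '[0, 0, 0, 0, 0, 0, 0, 0]'

```text
time: 6.0
tool_pos: [0.5106, 0.1345, 0.2591]
orientation: [-2.507, -1.888, 0.007]
contact_force: [0.4, -0.7, 0.5]
grip_width: -0.0001
```

```bash
python3 - <<'E'
from h import *
c=cam('scene'); i=c['image'][130:290,220:400]; cv2.imwrite('pics/s2.png',cv2.resize(i[:,:,::-1],(675,600))); print(ctrl.get_state()['tool_pos'],ctrl.get_state()['contact_force'])
E
```

```text
[0.51063578 0.13446675 0.25931247] [0.3854068  0.28701641 0.25530625]
```

View pics/s2.png

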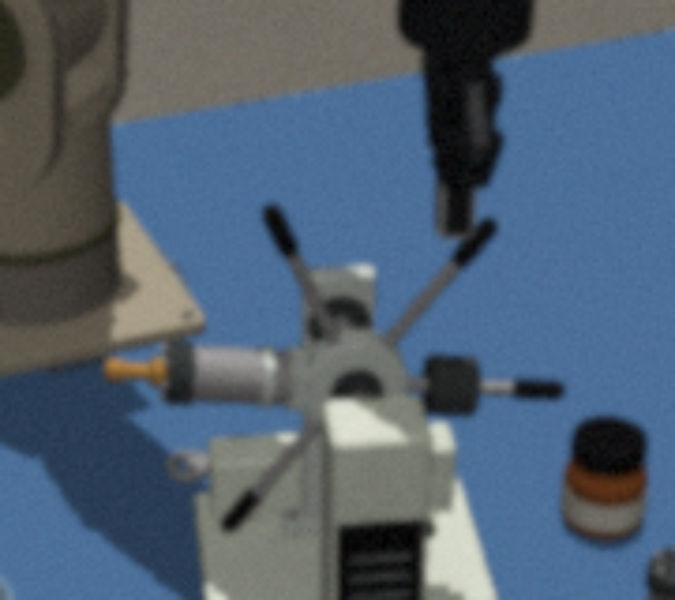

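Stem tip at about (106,368) in the crop points roughly sideways, with arm4 tip at (492,222) beside the finger and arm5 at (270,208). I'll compute the exact angles with a ray-to-wheel-plane cast.

```bash
cat >> h.py <<'E'
HUB=np.array([.496,.0766,.192]); YAW=np.radians(-15.5)
XA=np.array([np.cos(YAW),np.sin(YAW),0]); YA=np.array([-np.sin(YAW),np.cos(YAW),0])
def ang(c,u,v):
    o,d=ray(c,u,v); p=o+d*((HUB-o)@XA)/(d@XA)-HUB; return np.degrees(np.arctan2(-p@YA,p[2])).round(1),np.hypot(p@YA,p[2]).round(3)
E
python3 - <<'E'
from h import *
c=cam('scene')
for n,x,y in [('arm4',492,222),('arm5',270,208),('arm3',563,390),('stem',106,368),('arm1',228,525),('finger tip',455,235)]: print(n,ang(c,220+x/3.75,130+y/3.75))
E
```

```text
arm4 (np.float64(-37.8), np.float64(0.133))
arm5 (np.float64(22.3), np.float64(0.132))
arm3 (np.float64(-97.7), np.float64(0.134))
stem (np.float64(82.4), np.float64(0.151))
arm1 (np.float64(142.9), np.float64(0.131))
finger tip (np.float64(-31.3), np.float64(0.114))
```

```bash
python3 - <<'E'
from h import *
c=cam('scene'); p=ctrl.get_state()['tool_pos']
print('s1 expected',proj(c,[.477,-.001,.42]),'seen 276.7 126.7')
for dz in (0,.015,.03): print(dz,proj(c,p+[0,0,dz]),(proj(c,p+[0,0,dz])-[220,130])*3.75)
E
```

```text
s1 expected [[277.03991457 140.75358839]] seen 276.7 126.7
0 [[340.70511719 204.10301875]] [[452.64418948 277.88632031]]
0.015 [[340.98531751 198.27947293]] [[453.69494067 256.04802349]]
0.03 [[341.26954459 192.37223687]] [[454.76079222 233.89588825]]
```

Call:
play_rows --pt "0 0 50" --pt "0 0 90" --pt "-12 -45 90" --pt "-25 -90 90" --pt "-37 -135 90" --pt "-37 -135 90" --pt "-37 -135 40" --pt "-37 -135 -10" --twist '[0, 0, 0, 0, 0, 0, 0, 0]' --fingers '[0, 0, 0, 0, 0, 0, 0, 0]'

```text
time: 7.15
tool_pos: [0.4741, 0.0005, 0.2486]
orientation: [-2.507, -1.89, 0.002]
contact_force: [1.3, 0.6, -0.0]
grip_width: -0.0002
```

Call:
play_rows --pt "2 8 -4" --pt "5 19 -4" --pt "8 29 -4" --pt "11 39 -4" --pt "13 48 -4" --pt "16 58 -4" --pt "19 67 -4" --pt "21 77 -4" --twist '[0, 0, 0, 0, 0, 0, 0, 0]' --fingers '[0, 0, 0, 0, 0, 0, 0, 0]'

```text
time: 8.15
tool_pos: [0.4952, 0.0776, 0.2444]
orientation: [-2.507, -1.889, 0.003]
contact_force: [0.2, -5.8, -1.2]
grip_width: -0.0001
```

Call:
play_rows --pt "2 8 0" --pt "4 15 -3" --pt "6 22 -7" --pt "8 28 -11" --pt "9 34 -15" --pt "11 40 -18" --pt "13 47 -21" --pt "13 47 -21" --twist '[0, 0, 0, 0, 0, 0, 0, 0]' --fingers '[0, 0, 0, 0, 0, 0, 0, 0]'

```text
time: 9.15
tool_pos: [0.5079, 0.1255, 0.2226]
orientation: [-2.506, -1.89, 0.005]
contact_force: [0.0, 0.2, -0.1]
grip_width: -0.0001
```

```bash
python3 - <<'E'
from h import *
c=cam('scene'); i=c['image'][130:290,220:400]; cv2.imwrite('pics/s3.png',cv2.resize(i[:,:,::-1],(675,600))); print(ctrl.get_state()['tool_pos'],ctrl.get_state()['contact_force'])
E
```

```text
[0.50799605 0.12543001 0.22296255] [-0.49141197  0.36829273  0.96505627]
```

View pics/s3.png

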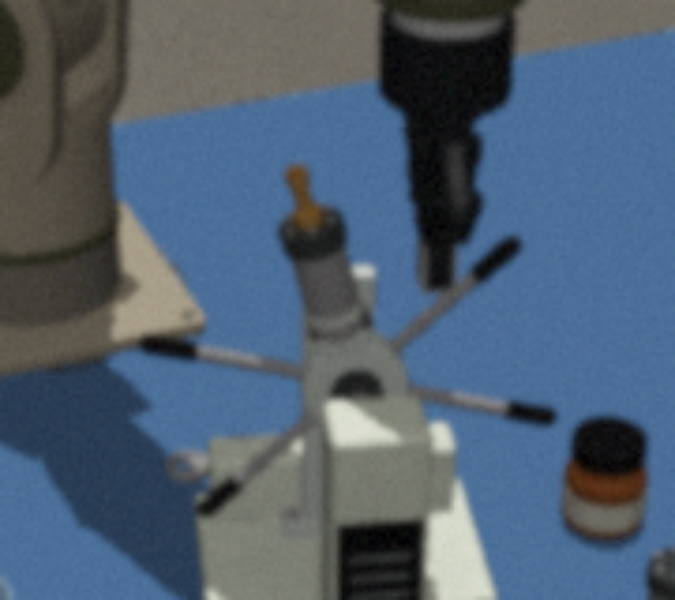

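Stem tip now at (297,168) in the crop, arm5 tip (518,242), arm1 (142,342), arm4 (552,416), and the finger end at (437,288) on arm5.

```bash
python3 - <<'E'
from h import *
c=cam('scene')
for n,x,y in [('stem',297,167),('arm5',519,242),('arm1',142,343),('arm4',553,417),('arm2',202,510),('finger',437,288)]: print(n,ang(c,220+x/3.75,130+y/3.75))
E
```

```text
stem (np.float64(13.1), np.float64(0.151))
arm5 (np.float64(-47.5), np.float64(0.133))
arm1 (np.float64(74.2), np.float64(0.132))
arm4 (np.float64(-106.5), np.float64(0.134))
arm2 (np.float64(133.7), np.float64(0.132))
finger (np.float64(-38.9), np.float64(0.08))
```

Call:
play_rows --pt "1 4 -1" --pt "2 8 -2" --pt "3 12 -3" --pt "4 15 -4" --pt "5 18 -5" --pt "6 21 -6" --pt "6 23 -6" --pt "6 23 -6" --twist '[0, 0, 0, 0, 0, 0, 0, 0]' --fingers '[0, 0, 0, 0, 0, 0, 0, 0]'

```text
time: 10.25
tool_pos: [0.5141, 0.1485, 0.2171]
orientation: [-2.506, -1.89, 0.003]
contact_force: [-0.3, -2.4, 0.1]
grip_width: 0.0001
```

```bash
python3 - <<'E'
from h import *
c=cam('scene'); i=c['image'][130:290,220:400]; cv2.imwrite('pics/s4.png',cv2.resize(i[:,:,::-1],(675,600))); print(ctrl.get_state()['tool_pos'],ctrl.get_state()['contact_force'])
E
```

```text
[0.51411351 0.14853468 0.2171716 ] [-0.29647421 -1.5772756   0.34308513]
```

View pics/s4.png

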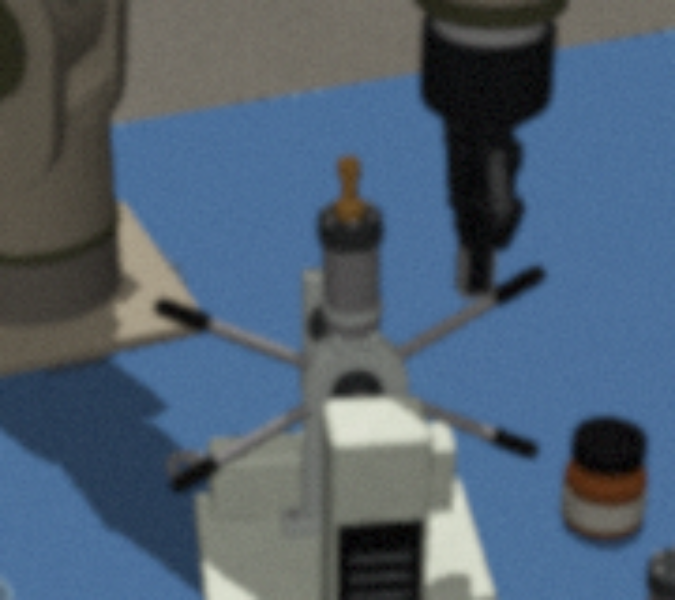

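The stem is nearly upright, with its tip at (348,157), arm5 (543,271), arm1 (157,304), arm4 (535,450) and arm2 (174,485).

```bash
python3 - <<'E'
from h import *
c=cam('scene')
for (n,x,y),k in zip([('stem',348,156),('arm5',543,272),('arm1',157,304),('arm4',536,451),('arm2',173,484)],[0,-60,60,-120,120]): a,r=ang(c,220+x/3.75,130+y/3.75); print(n,a-k,r)
print('upright stem tip px',(proj(c,HUB+[0,0,.152])-[220,130])*3.75)
E
```

```text
stem 1.9 0.153
arm5 1.0 0.133
arm1 2.0 0.133
arm4 1.9000000000000057 0.135
arm2 1.5 0.133
upright stem tip px [[356.74864919 156.85544314]]
```

Call:
play_rows --pt "0.5 2 0" --pt "1 3.5 0" --pt "1 3.5 0" --pt "1 2 3" --pt "0 -3 20" --pt "0 -3 60" --pt "0 -3 110" --pt "0 -3 150" --twist '[0, 0, 0, 0, 0, 0, 0, 0]' --fingers '[0, 0, 0, 0, 0, 0, 0, 0]'

```text
time: 11.35
tool_pos: [0.5142, 0.1453, 0.3707]
orientation: [-2.506, -1.89, -0.002]
contact_force: [0.5, 1.1, -0.3]
grip_width: 0.0002
```

```bash
python3 - <<'E'
from h import *
c=cam('scene'); i=c['image'][130:290,220:400]; cv2.imwrite('pics/s5.png',cv2.resize(i[:,:,::-1],(675,600))); save(cam('top'),'t5.png'); print(ctrl.get_state()['tool_pos'],ctrl.get_state()['contact_force'])
E
```

```text
[0.51549563 0.14559363 0.37288396] [ 1.05477981 -0.77525534 -0.98708638]
```

View pics/s5.png

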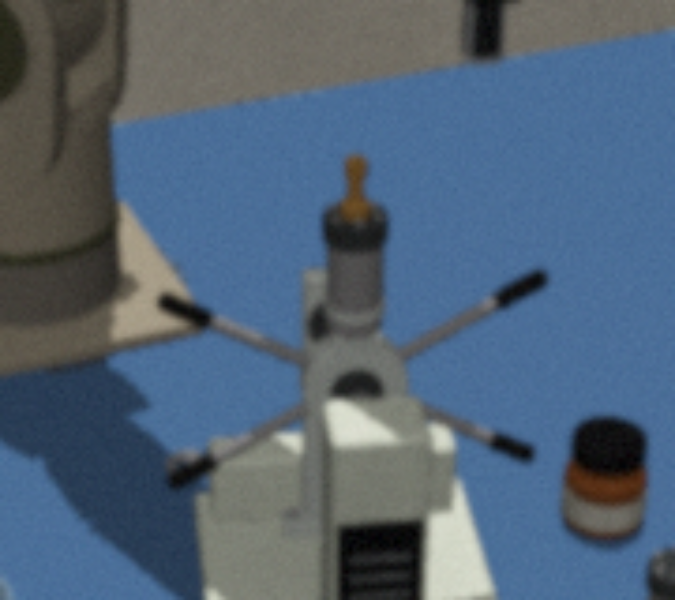

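The stem tip is now at (356,156), where an upright stem was predicted (357,157). The gripper is clear above. I'll check the angles, then hand in.

```bash
python3 - <<'E'
from h import *
c=cam('scene')
for (n,x,y),k in zip([('stem',356,156),('arm5',546,278),('arm1',161,299),('arm4',532,454),('arm2',170,482)],[0,-60,60,-120,120]): a,r=ang(c,220+x/3.75,130+y/3.75); print(n,round(a-k,1),r)
print(np.abs(ctrl.get_state()['qvel']).max())
ctrl.hand_in()
E
```

```text
stem 0.2 0.153
arm5 -1.1 0.133
arm1 0.3 0.132
arm4 0.6 0.134
arm2 0.5 0.133
0.07427495795707331
the job is handed in; nothing more can be done
```

The valve stem now points straight up and the job is handed in. I turned the wheel about 145° anticlockwise (seen from the control panel) with the shut fingertips. I pushed arm4 first, then arm5, and finished with one small correction. Then I lifted the gripper clear.

**Final angle:** the stem reads 0.2° from vertical in the scene camera. The arms read between -1.1° and +0.6°, so all five readings are within the 5° limit.

**Touch and force:** the highest push force I read at the end of a move was about 6 N. The vessel and bystanders showed no contact in the pictures. I took a last top picture but did not view it, so I did not measure the bystanders' positions again. I also did not measure the wheel's speed. I judged it still from the lifted gripper and the drag. The arm joints were still moving slightly (up to 0.07 rad/s) when I handed in.

**One disagreement:** the finger ends looked about 30 mm higher than the reported tool position. I allowed for this in the second push, and after that the wheel turned close to where I predicted.

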